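# Open the plug tub and refill it from the scoop

### The arm

A 6-joint arm with a two-finger parallel gripper is mounted at the origin on a cart in front of the work surface, level with it; the furniture and walls round the work are solid. World frame = base frame: x ahead of the robot, y to its left, z up, the work surface at z = 0. Lengths are in m, angles in rad, forces in N, time in s.
With the tool pointing down it reaches from about 0.375 to 0.9 m from the base axis. Payload 3.1 kg.
Tool frame: the origin (TCP) lies at the very end of the fingers, on their centre line; the grasp point (between the pads) lies 19 mm behind it; z points along the fingers, y is the line along which they close (so a half turn about z gives the same grasp; the last joint's range is limited). The gripper opens to 85 mm and grips with 20 to 120 N. Pads are 22 mm wide; open, the fingers measure 114 mm over their backs; the gripper's body (76 mm by 85 mm) begins 54 mm behind the grasp point. The pads swing forward as they close: fully open they stand 13 mm farther back than shut.
Start: joints at [-1.472, 0.527, 1.433, -0, 1.181, -0.178], TCP at [0.171, -0.601, 0.231] pointing down, gripper open.
Joint ranges: [-3.08, 3.08], [-0.75, 2.2], [0.22, 2.44], [-1.43, 4.57], [0, 2.65], [-2.85, 2.85]. Speed limits (rad/s): [2.79, 2.79, 3.14, 3.14, 3.14, 3.14].

### API

Orientations are given as a unit quaternion [x, y, z, w].
In Python, from station import telemetry, snapshot, ticket gives the robot as it stands.
- The arm moves only by the tool move_arm, never from a script. Its argument "commands" is text: rows parted by semicolons, each of 7 numbers parted by spaces: the shift along the tool's x, y, z in mm, then the turn, a rotation vector about the tool's x, y, z in degrees, then the opening, from -1 (shut) to 1 (fully open). A call has exactly 5 rows; each row is the pose to reach, as a shift and turn from the pose commanded when the call began, along the tool's axes at that moment; what a row does not reach only later rows make up. A row lasts 1/8 s, in which the tool goes at most 62.5 mm and 10.7 degrees, less where a joint would pass 70% of its speed; a pose out of reach is approached as far as the arm can. A call with a gripper value outside its range is refused whole. The fingers move at their own pace and stop on an object; "grip_force" is the grip in N (left out, the last holds). Time passes only in rows, so rows that repeat a pose let the fingers close, or fill a call up. It gives the time, the measured TCP pose, the force, the opening and the grip force at its end, in the units of the state.
- telemetry.sense(): the state, without advancing time (a new reading comes with each control period).
- snapshot(name): name is "side" or "top"; returns a dict with "image" (480x640x3 uint8, red, green, blue), "fx", "fy", "cx", "cy" (pixels), "pose" (4x4, takes a point from camera to world coordinates). Camera axes: x right, y down, z forward; pixel columns grow to the right and rows downward; lengths in m; the calibration is good to about 2 mm. A picture is of the moment at which its call begins. There is no depth.
- ticket.sign_off(): hands the job in; it is judged then, once.
The state is a dict: "t": time; "q": joint angles; "qd": joint speeds; "tau": joint torques, N m; "tcp_pos": TCP position; "tool_rot": TCP orientation; "force": force on the tool from outside, world axes, zero at the start; "ft_torque": the same for the moment, N m; "finger_gap": opening from 0.0 (shut) to 1.0 (fully open); "gripper_force": force on a finger pad.
Only numpy, scipy, OpenCV 4.12 (cv2) and the standard library are available. Lean on these libraries where they do the work, as an engineer would, in place of code of your own. Each camera call takes 0.05 s, during which the arm holds its last target. There are 200 camera calls.

### The job

Lift the loose lid off the tub and lay it, handle up, flat inside the border of the slanted lid rest. Then pick up the scoop by its handle, tip all three masking plugs out of it into the open tub, and stand the empty scoop upright back on the table top. Leave the paint tin and the two cups where they stand.

Things in the scene. Friction and masses are not known exactly. Their poses are not given: they have to be found in the camera images.
- tub: Round grey plastic tub, fixed to the table by a 124 mm round foot plate: outside diameter 108 mm, inside diameter 100 mm, 90 mm high, inner floor 6 mm up. Origin: centre of its underside, z up.
- lid: Loose round grey lid, on the tub at first: 124 mm across, 17 mm high, hollow skirt (3 mm wall, 12 mm deep) loosely over the tub's rim. Black bridge handle on top: bar 68 mm long (lid's x), 14 mm thick (y), 14 mm high, middle 47 mm above the origin, 23 mm open space under it between end posts. Origin: centre of the skirt's lower edge; z up through the handle.
- lid_handle (a point): Middle of the lid's handle bar, 47 mm above the lid's origin along its z; axes as the lid's.
- rest_seat: Plywood top plate of the fixed lid rest, 154 mm square, sloping 30 degrees, low edge roughly to the robot's right, with a wooden border 8 mm wide and 12 mm high; the recess inside is 138 x 138 mm. Origin: middle of the recess on the plate's upper face, 62 mm above the table. z: the plate's normal (leaning to the low side); x: up the slope; y: along the level edge.
- scoop: Loose aluminium scoop tray, 140 mm long (x), 76 mm wide (y), floor 3 mm thick, walls 30 mm high at both sides and the back (-x); the front (+x) is open, no lip. Bridge handle over its middle: straps outside the side walls carry a wooden bar 84 mm long along y, 16 mm thick along x, 18 mm high, middle 85 mm above the origin. Origin: centre of the underside; z up.
- scoop_handle (a point): Middle of the scoop's handle bar, 85 mm above the scoop's origin; axes as the scoop's.
- scoop_spout (a point): Middle of the open front edge of the scoop's floor, 70 mm ahead (+x) of its origin and 3 mm above its underside.
- plug_0: One of three black tapered rubber masking plugs, 29 mm across, 26 mm high, standing in the scoop at first. Origin: centre of its underside.
- plug_1: One of three black tapered rubber masking plugs, 29 mm across, 26 mm high, standing in the scoop at first. Origin: centre of its underside.
- plug_2: One of three black tapered rubber masking plugs, 29 mm across, 26 mm high, standing in the scoop at first. Origin: centre of its underside.
- paint_tin: Paint tin, 68 mm across, 77 mm high, a bystander. Origin: centre of its underside.
- viscosity_cup: Small grey stepped cup, 56 mm across, 53 mm high, a bystander. Origin: centre of its underside.
- mixing_cup: White mixing cup, 70 mm across, 82 mm high, a bystander. Origin: centre of its underside.
Not all that is in view belongs to the job. Leave any purple or red look-alike of the plug_2 alone.

How it is judged:
On the way, in this order (a step that is already met when the one before it is completed fails the run):
1. the lid lies flat in the rest's recess, handle up, let go (z of lid in the frame of rest_seat between -0.004 and 0.006 m and angle between the z axis of lid and the z axis of rest_seat, either way round below 0.1 rad and angle between lid's own z axis and vertical below 1 rad and x of lid in the frame of rest_seat between -0.014 and 0.014 m and y of lid in the frame of rest_seat between -0.014 and 0.014 m and contact force between lid and the fingers below 0.1 N and linear speed of lid below 0.02 m/s), for 0.2 s.
2. the scoop is tipped by more than 25 degrees with its spout over the tub (angle between scoop's own z axis and vertical above 0.436 rad and horizontal distance between scoop_spout and tub below 0.1 m and height (world z) of scoop_spout above 0.07 m), for 0.1 s.
At the end, for the whole second after the job is handed in: Lid handle up, flat on the slanted plate (0.10 rad, 6 mm), within 14 mm of the recess middle each way; all three plugs inside the tub below its rim; scoop upright (0.08 rad) with its underside on the table top (6 mm); all at rest (z of lid in the frame of rest_seat between -0.004 and 0.006 m and angle between the z axis of lid and the z axis of rest_seat, either way round below 0.1 rad and angle between lid's own z axis and vertical below 1 rad and x of lid in the frame of rest_seat between -0.014 and 0.014 m and y of lid in the frame of rest_seat between -0.014 and 0.014 m and linear speed of each of lid, scoop below 0.02 m/s and horizontal distance between each of plug_0, plug_1, plug_2 and tub below 0.05 m and height (world z) of each of plug_0, plug_1, plug_2 below 0.08 m and linear speed of each of plug_0, plug_1, plug_2 below 0.03 m/s and angle between scoop's own z axis and vertical below 0.08 rad and height (world z) of scoop between -0.006 and 0.006 m); the robot touches nothing.
It fails at once if the paint tin is displaced by more than 20 mm or tipped (distance of paint_tin from where it was at the start of the episode above 0.02 m or angle between paint_tin's own z axis and vertical above 0.3 rad).
It fails at once if the small cup is displaced by more than 20 mm or tipped (distance of viscosity_cup from where it was at the start of the episode above 0.02 m or angle between viscosity_cup's own z axis and vertical above 0.3 rad).
It fails at once if the mixing cup is displaced by more than 20 mm or tipped (distance of mixing_cup from where it was at the start of the episode above 0.02 m or angle between mixing_cup's own z axis and vertical above 0.3 rad).
It also fails if it takes over 67 s, if anything falls off the work surface, if the arm or the gripper's body presses on something with over 40 N, if the wrist force passes 120 N, or if a joint passes its speed limit or range.

## Working session

There is one attempt and no reset: what is moved stays moved. The work goes in short steps, Python scripts to look and compute and a tool call to move; the robot and the scene stay as the last step left them, time stands still between calls to the robot, and variables do not carry over. Pictures are saved under pics/ and viewed, at most 10 in all, crops included, and the job is handed in when it is done.

Besides the shell and the picture viewer there is one more tool, called after "Call:" by a JSON object that holds its "api" and its "payload", one argument or row to a line. move_arm: Moves the arm, as the interface text tells. Its arguments: {"type":"object","properties":{"commands":{"type":"string"},"grip_force":{"type":"number"}},"required":["commands"]}

```bash
ls; mkdir -p pics
cat > h.py <<'E'
import numpy as np,cv2,json
from scipy.spatial.transform import Rotation as R
from station import telemetry,snapshot,ticket
def snap(name,f):
    s=snapshot(name); cv2.imwrite('pics/'+f,s['image'][...,::-1]); 
    np.savez('pics/'+f[:-4]+'.npz',**s); return s
def load(f): return dict(np.load('pics/'+f+'.npz'))
def ray(s,u,v):
    P=np.array(s['pose']); d=P[:3,:3]@np.array([(u-s['cx'])/s['fx'],(v-s['cy'])/s['fy'],1]); return P[:3,3],d
def atz(s,u,v,z):
    o,d=ray(s,u,v); return o+d*(z-o[2])/d[2]
def proj(s,p):
    P=np.array(s['pose']); c=P[:3,:3].T@(np.array(p)-P[:3,3]); return np.round([c[0]/c[2]*s['fx']+s['cx'],c[1]/c[2]*s['fy']+s['cy']],1)
E
python3 - <<'E'
from h import *
for n in('top','side'):
    s=snap(n,n+'0.png'); print(n,s['fx'],s['cx'],s['cy'],np.round(s['pose'],3).tolist())
t=telemetry.sense(); print(t)
E
```

```text
pics
top 449.65499948442914 313.5567519119585 245.5278430943202 [[0.001, -0.996, 0.09, 0.44], [-1.0, -0.004, -0.029, 0.064], [0.029, -0.09, -0.995, 1.102], [0.0, 0.0, 0.0, 1.0]]
side 559.961008250505 313.3626346010259 235.81781333029082 [[-0.953, -0.255, 0.165, 0.376], [-0.303, 0.815, -0.493, 0.558], [-0.009, -0.52, -0.854, 1.008], [0.0, 0.0, 0.0, 1.0]]
{'t': 0.1, 'q': array([-1.47250820e+00,  5.28386814e-01,  1.43379165e+00, -2.48905015e-05,
        1.18141284e+00, -1.78486104e-01]), 'qd': array([-0.00195346, -0.00217485, -0.0014516 ,  0.00052078, -0.00035634,
        0.0001523 ]), 'tau': array([-2.29775414e-04, -4.43304956e+01, -1.78586197e+01, -3.25401224e-04,
        3.86677275e-03,  9.26124670e-06]), 'tcp_pos': array([ 0.17074824, -0.60054011,  0.23041756]), 'tool_rot': array([ 9.90438627e-01,  1.37950453e-01,  2.85616384e-05, -9.98985978e-04]), 'force': array([ 0.33365464,  0.55478462, -0.44042914]), 'ft_torque': array([-0.00488959,  0.00984113,  0.01269544]), 'gripper_force': 0.0, 'finger_gap': 0.9985882582508532}
```

View pics/top0.png

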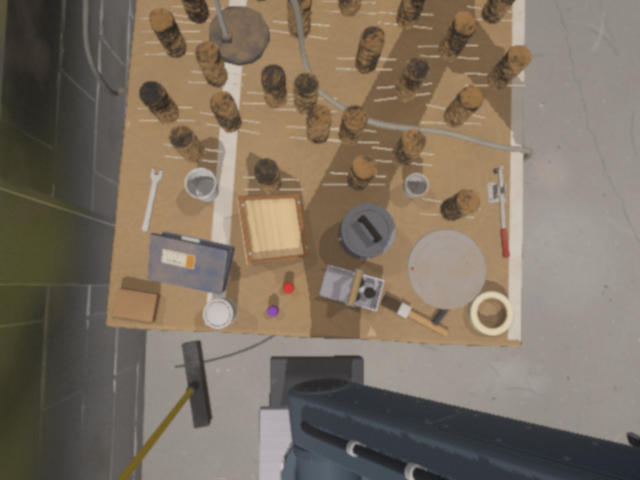

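View pics/side0.png

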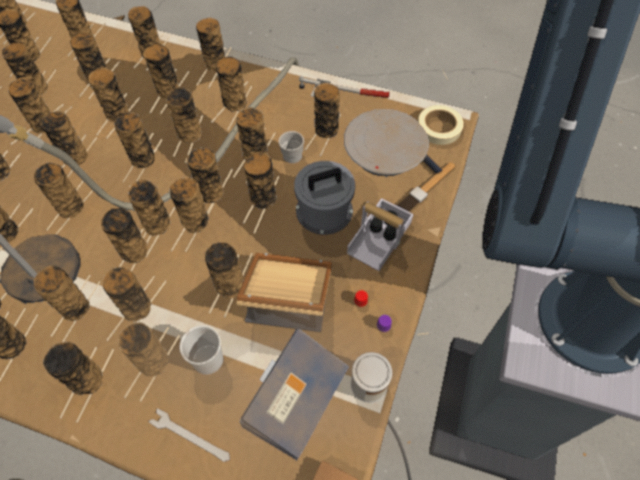

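The top view shows the tub with its lid at about (368,231), the rest at (272,228), and the scoop with black plugs at (352,287). The paint tin is at (218,313), the white mixing cup at (201,184) and the viscosity cup at (416,185). The red (288,287) and purple (272,311) pieces are decoys, and many corks stand behind. I'll enlarge this to measure.

Run:
```python
from h import *
a=cv2.imread('pics/top0.png')[185:325,230:400]; cv2.imwrite('pics/c1.png',cv2.resize(a,None,fx=4.5,fy=4.2,interpolation=cv2.INTER_CUBIC) if 0 else cv2.resize(a,None,fx=4,fy=4,interpolation=cv2.INTER_CUBIC))
a=cv2.imread('pics/side0.png')[150:340,230:430]; cv2.imwrite('pics/c2.png',cv2.resize(a,None,fx=3,fy=3,interpolation=cv2.INTER_CUBIC))
```

```text
(no output)
```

View pics/c1.png

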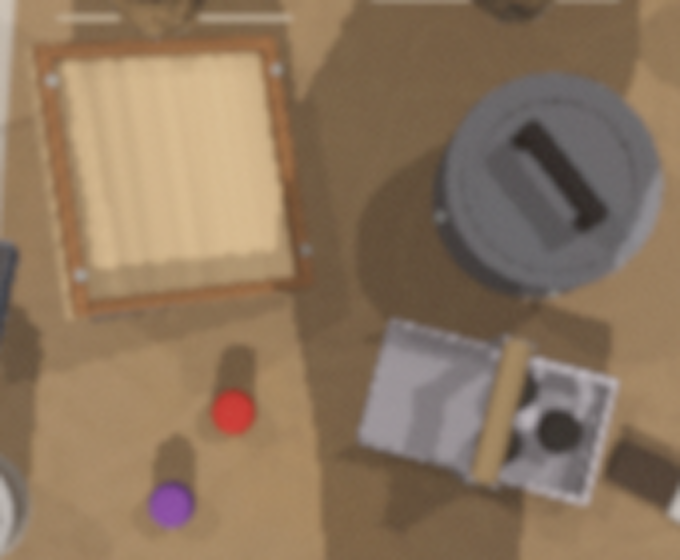

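View pics/c2.png

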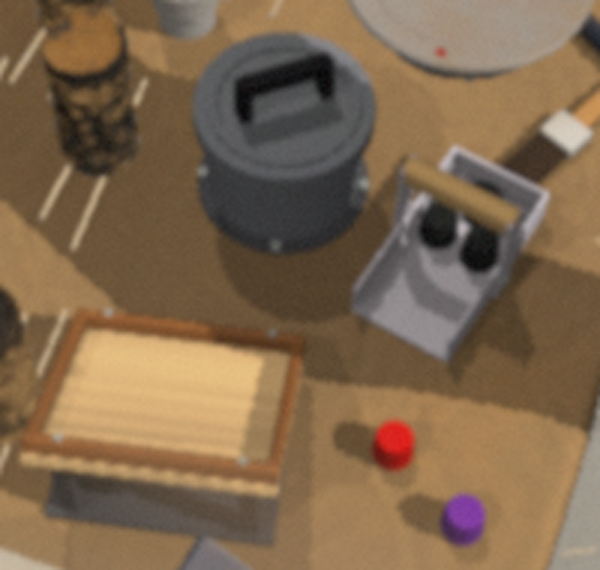

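The crops confirm the three plugs are black and sit in the scoop, with one in the middle at c1 (558,430) and two under the bar. The scoop's open front points left (+y), and the red and purple pieces on the table are the decoys. Next I'll fit poses from the features in both views.

```bash
cat > fit.py <<'E'
from h import *
from scipy.optimize import least_squares
T=load('top0');S=load('side0')
def t(u,v): return (T,230+(u-1.5)/4,185+(v-1.5)/4)
def s(u,v): return (S,230+(u-1)/3,150+(v-1)/3)
def fit(obs,rotf,z,x0,name):
    def f(p):
        M=rotf(p[2]);o=[]
        for L,(c,u,v) in obs: o+=list(proj(c,M.apply(L)+[p[0],p[1],z])-[u,v])
        return np.array(o)
    import h
    r=least_squares(f,x0,diff_step=1e-3,loss='soft_l1'); print(name,np.round(r.x,4),np.degrees(r.x[2]).round(1),np.round(r.fun,1).tolist()); return r.x
import h
def proj(s,p):
    P=np.array(s['pose']); c=P[:3,:3].T@(np.array(p)-P[:3,3]); return np.array([c[0]/c[2]*s['fx']+s['cx'],c[1]/c[2]*s['fy']+s['cy']])
yaw=lambda a:R.from_euler('z',a)
E
python3 - <<'E'
from fit import *
# lid: handle bar ends (top view end corners centre) & disc centre at plate top
fit([([.034,0,.054],t(592,222)),([-.034,0,.054],t(530,124)),([.034,0,.054],s(330,64)),([-.034,0,.054],s(240,90)),([0,0,.017],t(553,182))],yaw,.078,[.44,-.05,.9],'lid')
# scoop
fit([([.07,.038,.003],t(360,440)),([.07,-.038,.003],t(394,322)),([-.07,.038,.03],t(587,502)),([-.07,-.038,.03],t(617,380)),
 ([0,.042,.094],t(485,483)),([0,-.042,.094],t(518,340)),([-.07,-.038,.03],s(455,150)),([-.07,.038,.03],s(548,195)),([.07,-.038,.003],s(357,305)),([.07,.038,.003],s(447,357)),([0,-.042,.094],s(408,160)),([0,.042,.094],s(518,214))],yaw,0,[.35,-.02,1.5],'scoop')
# rest: z normal leaning to low side(-y), x up slope (+y)
rr=lambda a:R.from_euler('z',a)*R.from_euler('y',-np.pi/6)
h=.077
fit([([h,h,.012],t(75,312)),([h,-h,.012],t(38,47)),([-h,-h,.012],t(275,37)),([-h,h,.012],t(310,287)),
([h,-h,.012],s(25,440)),([h,h,.012],s(280,475)),([-h,h,.012],s(302,342)),([-h,-h,.012],s(80,313))],rr,.062,[.45,.15,1.5],'restA')
h=.077
fit([([h,-h,.012],t(75,312)),([h,h,.012],t(38,47)),([-h,h,.012],t(275,37)),([-h,-h,.012],t(310,287)),
([h,h,.012],s(25,440)),([h,-h,.012],s(280,475)),([-h,-h,.012],s(302,342)),([-h,h,.012],s(80,313))],rr,.062,[.45,.15,1.5],'restB')
E
```

```text
lid [ 0.567  -0.087  -2.5333] -145.1 [1.4, 0.7, -1.1, -0.3, 1.1, -0.1, -1.9, -0.4, -0.4, 0.0]
scoop [ 0.4375 -0.0604  1.304 ] 74.7 [0.2, 0.3, -0.1, -0.3, 0.8, 0.7, 1.3, 0.3, 0.5, 0.4, 1.8, -0.2, -0.4, -1.1, 0.4, -0.0, -2.3, 1.7, -0.2, 2.0, -0.8, 0.4, 0.1, 1.7]
restA [0.5743 0.1294 1.73  ] 99.1 [0.7, 1.5, -0.1, -0.6, 0.1, 0.0, 1.3, 0.6, -1.9, 1.0, -0.3, 0.9, 1.6, -0.3, -0.7, -0.4]
restB [0.7024 0.1317 1.4542] 83.3 [-0.0, -130.3, 0.1, 2.8, 0.6, 18.2, -0.5, -106.5, 2.3, 1.8, -157.4, -41.3, -121.0, -31.7, 20.4, 4.8]
```

```bash
cat >> h.py <<'E'
def down(yawdeg): return R.from_euler('z',yawdeg,degrees=True)*R.from_euler('x',180,degrees=True)
def go(*tg):
    s=telemetry.sense(); p=s['tcp_pos']; q=R.from_quat(s['tool_rot'])
    print('t',round(s['t'],2),'tcp',np.round(p,4),'q',np.round(s['q'],2),'F',np.round(s['force'],1),'gap',round(s['finger_gap'],3),'gf',round(s['gripper_force'],1))
    for pos,rot in tg:
        print('shift',np.round(q.inv().apply(np.array(pos)-p)*1000,1),'turn',np.round((q.inv()*rot).as_rotvec(degrees=True),1))
E
python3 - <<'E'
from h import *
go(([.567,-.087,.2],down(34.9)),([.567,-.087,.106],down(34.9)))
E
```

```text
t 0.1 tcp [ 0.1707 -0.6005  0.2304] q [-1.47  0.53  1.43 -0.    1.18 -0.18] F [ 0.3  0.6 -0.4] gap 0.999 gf 0.0
shift [ 521.5 -385.7   31.4] turn [ -0.1  -0.  -19. ]
shift [ 521.5 -385.5  125.4] turn [ -0.1  -0.  -19. ]
```

Call:
{"api": "move_arm", "payload": {
  "commands": "50 -37 5 0 0 -3 1; 100 -74 10 0 0 -6 1; 150 -111 15 0 0 -9 1; 200 -148 20 0 0 -12 1; 250 -185 20 0 0 -14 1"
}}

```text
t: 0.72
tcp_pos: [0.3614, -0.3529, 0.2107]
tool_rot: [0.966, 0.258, -0.0, -0.001]
force: [0.6, -1.3, -0.2]
finger_gap: 1.003
gripper_force: 0.0
```

Call:
{"api": "move_arm", "payload": {
  "commands": "50 -37 2 0 0 -1 1; 100 -74 4 0 0 -2 1; 150 -111 6 0 0 -3 1; 200 -148 8 0 0 -4 1; 240 -178 10 0 0 -5 1"
}}

```text
t: 1.35
tcp_pos: [0.4806, -0.0787, 0.2011]
tool_rot: [0.954, 0.3, -0.0, -0.0]
force: [-0.2, -0.1, 0.1]
finger_gap: 1.001
gripper_force: 0.0
```

Run:
```python
from h import *
go(([.567,-.087,.2],down(34.9)),([.567,-.087,.106],down(34.9)))
```

```text
t 1.35 tcp [ 0.4806 -0.0787  0.2011] q [-0.39  0.39  1.8   0.    0.95  0.57] F [-0.2 -0.1  0.1] gap 1.001 gf 0.0
shift [66.  56.3  1.1] turn [-0.   0.   0.1]
shift [66.  56.3 95.1] turn [-0.   0.   0.1]
```

Call:
{"api": "move_arm", "payload": {
  "commands": "20 18 0 0 0 0 1; 40 36 0 0 0 0 1; 66 56 0 0 0 0 1; 66 56 20 0 0 0 1; 66 56 20 0 0 0 1"
}}

```text
t: 1.98
tcp_pos: [0.565, -0.0886, 0.1795]
tool_rot: [0.954, 0.3, -0.002, -0.002]
force: [-0.0, 0.4, -0.3]
finger_gap: 0.993
gripper_force: 0.0
```

Run:
```python
from h import *
go(([.567,-.087,.106],down(34.9)))
snap('side','side1.png');snap('top','top1.png')
a=cv2.imread('pics/side1.png')[110:260,230:430];b=cv2.imread('pics/top1.png')[160:310,270:470]
cv2.imwrite('pics/c3.png',cv2.resize(np.vstack([a,b]),None,fx=2,fy=2,interpolation=cv2.INTER_CUBIC))
```

```text
t 1.98 tcp [ 0.565  -0.0886  0.1795] q [-0.35  0.52  1.62 -0.    1.01  0.61] F [-0.   0.4 -0.3] gap 0.993 gf 0.0
shift [ 2.8  0.1 73.5] turn [-0.2  0.2 -0. ]
```

View pics/c3.png

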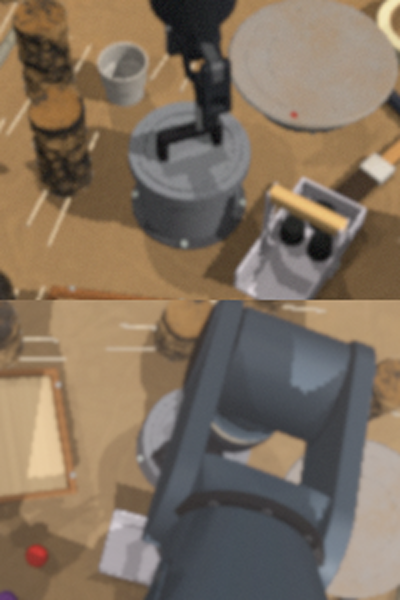

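The gripper is above the handle with its fingers straddling the bar, so I'll go down.

Call:
{"api": "move_arm", "payload": {
  "commands": "1 0 20 0 0 0 1; 2 0 45 0 0 0 1; 3 0 65 0 0 0 1; 3 0 73 0 0 0 1; 3 0 73 0 0 0 1"
}}

```text
t: 2.7
tcp_pos: [0.5688, -0.0876, 0.1085]
tool_rot: [0.954, 0.299, -0.0, -0.0]
force: [0.6, 0.3, 0.3]
finger_gap: 1.004
gripper_force: 0.0
```

Call:
{"api": "move_arm", "payload": {
  "commands": "0 0 0 0 0 0 0; 0 0 0 0 0 0 -1; 0 0 0 0 0 0 -1; 0 0 0 0 0 0 -1; 0 0 0 0 0 0 -1",
  "grip_force": 70
}}

```text
t: 3.32
tcp_pos: [0.5693, -0.0877, 0.1088]
tool_rot: [0.954, 0.3, 0.0, 0.0]
force: [1.0, -0.4, 3.6]
finger_gap: 0.149
gripper_force: 69.2
```

Run:
```python
from h import *
go(([.567,-.087,.106],down(34.9)))
```

```text
t 3.33 tcp [ 0.5693 -0.0877  0.1088] q [-0.35  0.63  1.66 -0.    0.85  0.62] F [ 1.  -0.4  3.6] gap 0.149 gf 69.2
shift [-1.5 -1.9  2.8] turn [ 0.1 -0.  -0. ]
```

```bash
cat >> h.py <<'E'
RS=np.array([.5743,.1294,.062]); RR=R.from_euler('z',99.1,degrees=True)*R.from_euler('y',-30,degrees=True)
n=RR.apply([0,0,1])
def place(x,y,z,yaw):
    ax=np.cross([0,0,1],n); rot=R.from_rotvec(ax/np.linalg.norm(ax)*np.pi/6)*down(yaw)
    lid=RS+RR.apply([x,y,z]); return lid-rot.apply([-.0015,0,.0308]),rot
E
python3 - <<'E'
from h import *
p=np.array([.5693,-.0877,.1088])
for y in (34.9,):
  P,r=place(-.002,0,.07,y); print(P); go((p+[0,0,.1],down(34.9)),(P,r))
  P,r=place(-.002,0,.07,65); print(P); go((p+[0,0,.1],down(34.9)),(P,r))
E
```

```text
[0.58378917 0.07869595 0.14862178]
t 3.33 tcp [ 0.5693 -0.0877  0.1088] q [-0.35  0.63  1.66 -0.    0.85  0.62] F [ 1.  -0.4  3.6] gap 0.149 gf 69.2
shift [   0.1    0.1 -100. ] turn [ 0.1 -0.  -0. ]
shift [ 107.  -128.2  -39.9] turn [27.1 13.  -0. ]
[0.58320535 0.07911924 0.14891641]
t 3.33 tcp [ 0.5693 -0.0877  0.1088] q [-0.35  0.63  1.66 -0.    0.85  0.62] F [ 1.  -0.4  3.6] gap 0.149 gf 69.2
shift [   0.1    0.1 -100. ] turn [ 0.1 -0.  -0. ]
shift [ 106.8 -128.9  -40.2] turn [ 23.   19.8 -29.4]
```

Call:
{"api": "move_arm", "payload": {
  "commands": "0 0 -5 0 0 0 -1; 0 0 -20 0 0 0 -1; 0 0 -45 0 0 0 -1; 0 0 -75 0 0 0 -1; 0 0 -100 0 0 0 -1"
}}

```text
t: 3.95
tcp_pos: [0.569, -0.0875, 0.2102]
tool_rot: [0.954, 0.3, 0.0, 0.0]
force: [-0.3, 0.6, -1.2]
finger_gap: 0.144
gripper_force: 68.6
```

Run:
```python
from h import *
go(place(-.002,0,.07,34.9))
snap('side','side2.png')
cv2.imwrite('pics/c4.png',cv2.resize(cv2.imread('pics/side2.png')[60:300,200:440],None,fx=2,fy=2))
```

```text
t 3.95 tcp [ 0.569  -0.0875  0.2102] q [-0.35  0.49  1.58  0.    1.07  0.62] F [-0.3  0.6 -1.2] gap 0.144 gf 68.6
shift [ 107.1 -128.    61.5] turn [27.1 13.  -0. ]
```

View pics/c4.png

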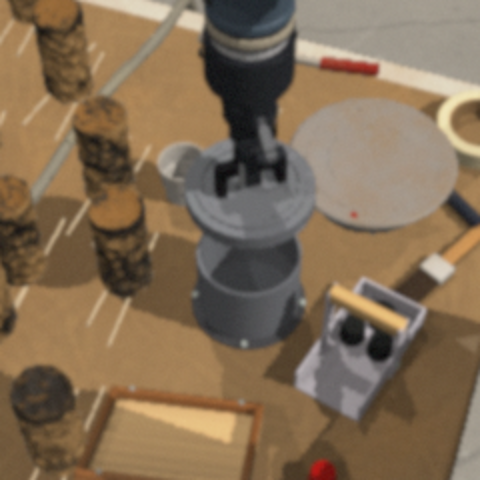

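The lid is lifted and level, centred on the handle at about (250,190) in the crop. Now I'll carry it over the rest while tilting it.

Call:
{"api": "move_arm", "payload": {
  "commands": "25 -30 0 5 2 0 -1; 50 -60 0 11 5 0 -1; 75 -90 10 17 8 0 -1; 95 -115 30 23 11 0 -1; 107 -128 61 27 13 0 -1"
}}

```text
t: 4.62
tcp_pos: [0.5843, 0.0794, 0.1474]
tool_rot: [0.921, 0.29, 0.039, -0.256]
force: [-0.3, -0.5, -1.6]
finger_gap: 0.142
gripper_force: 68.7
```

Call:
{"api": "move_arm", "payload": {
  "commands": "0 0 0 0 0 0 -1; 0 0 0 0 0 0 -1; 0 0 0 0 0 0 -1; 0 0 0 0 0 0 -1; 0 0 0 0 0 0 -1"
}}

```text
t: 5.25
tcp_pos: [0.5838, 0.0785, 0.1481]
tool_rot: [0.922, 0.29, 0.038, -0.255]
force: [-0.4, -0.0, -1.4]
finger_gap: 0.148
gripper_force: 68.6
```

Run:
```python
from h import *
go(place(-.002,0,.07,34.9),place(-.002,0,.015,34.9),place(-.002,0,.0,34.9))
s=snap('side','side3.png')
# predicted lid rim circle & recess outline overlay
im=cv2.imread('pics/side3.png')
t=telemetry.sense();q=R.from_quat(t['tool_rot']);o=t['tcp_pos']+q.apply([-.0015,0,.0308])
a=np.linspace(0,6.28,40)
cv2.polylines(im,[np.int32([proj(s,o+q.apply([.062*np.cos(x),.062*np.sin(x),0])) for x in a])],1,(0,255,0),1)
cv2.polylines(im,[np.int32([proj(s,RS+RR.apply([.069*i,.069*j,.012])) for i,j in((1,1),(1,-1),(-1,-1),(-1,1))])],1,(255,0,0),1)
cv2.imwrite('pics/c5.png',cv2.resize(im[120:340,180:400],None,fx=2.6,fy=2.6,interpolation=cv2.INTER_CUBIC))
```

```text
t 5.25 tcp [0.5838 0.0785 0.1481] q [-0.29  0.67  1.57  0.5   1.2   0.41] F [-0.4 -0.  -1.4] gap 0.148 gf 68.6
shift [ 0.2 -0.4 -0.3] turn [ 0.1 -0.  -0. ]
shift [ 0.2 -0.5 54.7] turn [ 0.1 -0.  -0. ]
shift [ 0.2 -0.5 69.7] turn [ 0.1 -0.  -0. ]
```

View pics/c5.png

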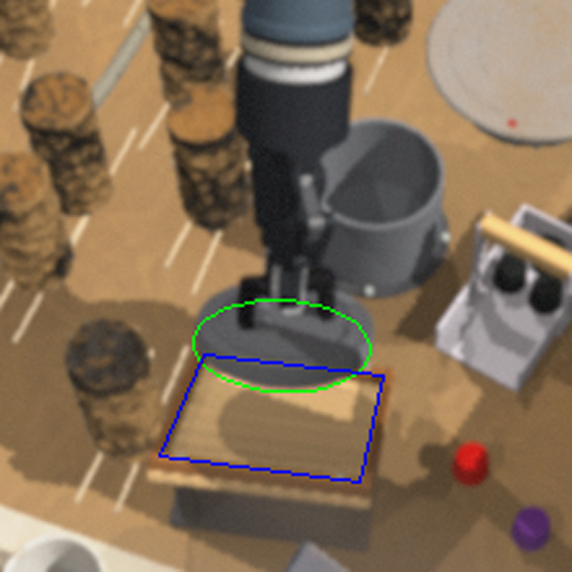

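The overlays match: the green lid edge and the blue recess outline both lie on the real ones. Lowering along the plate's normal.

Call:
{"api": "move_arm", "payload": {
  "commands": "0 0 15 0 0 0 -1; 0 0 32 0 0 0 -1; 0 0 48 0 0 0 -1; 0 0 58 0 0 0 -1; 0 0 62 0 0 0 -1"
}}

```text
t: 5.92
tcp_pos: [0.5781, 0.1099, 0.0926]
tool_rot: [0.922, 0.289, 0.036, -0.256]
force: [0.3, -0.5, -1.4]
finger_gap: 0.149
gripper_force: 68.7
```

Call:
{"api": "move_arm", "payload": {
  "commands": "0 0 1 0 0 0 -1; 0 0 2 0 0 0 -1; 0 0 4 0 0 0 -1; 0 0 6 0 0 0 -1; 0 0 6 0 0 0 -1"
}}

```text
t: 6.55
tcp_pos: [0.5784, 0.112, 0.0886]
tool_rot: [0.922, 0.289, 0.038, -0.256]
force: [-0.4, -1.3, -0.5]
finger_gap: 0.146
gripper_force: 68.9
```

Run:
```python
from h import *
go(place(-.002,0,.0,34.9))
```

```text
t 6.55 tcp [0.5784 0.112  0.0886] q [-0.24  0.75  1.62  0.55  1.07  0.38] F [-0.4 -1.3 -0.5] gap 0.146 gf 68.9
shift [ 0.4 -0.7  1.2] turn [ 0.  0. -0.]
```

Call:
{"api": "move_arm", "payload": {
  "commands": "0 0 1 0 0 0 -1; 0 0 2 0 0 0 -1; 0 0 3 0 0 0 -1; 0 0 3 0 0 0 -1; 0 0 3 0 0 0 -1"
}}

```text
t: 7.18
tcp_pos: [0.5784, 0.112, 0.0885]
tool_rot: [0.922, 0.29, 0.038, -0.255]
force: [-3.8, -9.3, 13.5]
finger_gap: 0.145
gripper_force: 71.3
```

Seated, with 16 N of contact force. Releasing.

Call:
{"api": "move_arm", "payload": {
  "commands": "0 0 -2 0 0 0 -1; 0 0 -2 0 0 0 0; 0 0 -2 0 0 0 1; 0 0 -2 0 0 0 1; 0 0 -2 0 0 0 1"
}}

```text
t: 7.8
tcp_pos: [0.5779, 0.1129, 0.0873]
tool_rot: [0.922, 0.289, 0.037, -0.256]
force: [0.3, -0.1, -0.2]
finger_gap: 0.973
gripper_force: 0.0
```

Call:
{"api": "move_arm", "payload": {
  "commands": "0 0 -10 0 0 0 1; 0 0 -30 0 0 0 1; 0 0 -55 0 0 0 1; 0 0 -85 0 0 0 1; 0 0 -110 0 0 0 1"
}}

```text
t: 8.43
tcp_pos: [0.5872, 0.0575, 0.1844]
tool_rot: [0.922, 0.289, 0.038, -0.255]
force: [-0.3, -0.2, 1.2]
finger_gap: 0.998
gripper_force: 0.0
```

Run:
```python
from h import *
go(([.4375,-.0604,.18],down(-15.3)),([.4375,-.0604,.18],down(164.7)))
s=snap('side','side4.png')
im=cv2.imread('pics/side4.png')
a=np.linspace(0,6.28,40)
for x0,c in((0,(0,255,0)),):
  cv2.polylines(im,[np.int32([proj(s,RS+RR.apply([.062*np.cos(x),.062*np.sin(x),.017])) for x in a])],1,c,1)
cv2.imwrite('pics/c6.png',cv2.resize(im[150:340,210:430],None,fx=2.6,fy=2.6,interpolation=cv2.INTER_CUBIC))
```

```text
t 8.43 tcp [0.5872 0.0575 0.1844] q [-0.33  0.62  1.53  0.48  1.28  0.43] F [-0.3 -0.2  1.2] gap 0.998 gf 0.0
shift [-185.8    2.   -42.6] turn [-30.9  -0.4  49. ]
shift [-185.8    2.   -42.6] turn [   0.5  -37.3 -126.3]
```

View pics/c6.png

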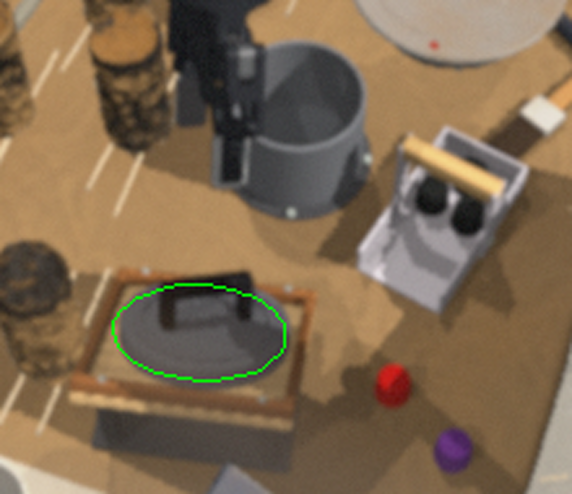

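The lid lies flat in the recess with its handle up. Now I'll plan the scoop grasp and the pour.

```bash
cat >> h.py <<'E'
TUB=np.array([.567,-.087])
def scoop_tool(spout,dyaw,th,hz=.019):  # tool pose for scoop pose; hz: TCP below handle mid
    rs=R.from_euler('z',dyaw,degrees=True)*R.from_euler('y',th,degrees=True)
    tcp=np.array(spout)+rs.apply([-.07,0,.082-hz])
    return tcp,rs*R.from_matrix(np.array([[0,1,0],[1,0,0],[0,0,-1]]))
def pour(dyaw,th,off,z,hz=.019):
    d=np.array([np.cos(np.radians(dyaw)),np.sin(np.radians(dyaw))])
    return scoop_tool([*(TUB+off*d),z],dyaw,th,hz)
E
python3 - <<'E'
from h import *
go(([.4375,-.0604,.2],down(164.7)))
# cork near tub
from scipy.optimize import least_squares
T=load('top0');S=load('side0')
print(least_squares(lambda p:np.r_[proj(T,p)-[362,165],proj(S,p)-[259,163]],[.68,-.09,.08],diff_step=1e-2).x)
E
```

```text
t 8.47 tcp [0.5894 0.0557 0.1869] q [-0.33  0.62  1.53  0.48  1.28  0.43] F [ 1.7 -0.3  1.4] gap 0.999 gf 0.0
shift [-182.7   -8.3  -57.4] turn [   0.9  -37.  -126.3]
[ 0.7006265  -0.07044197  0.13942399]
```

Call:
{"api": "move_arm", "payload": {
  "commands": "-15 0 -25 0 -3 -10 1; -50 -4 -50 0 -6 -20 1; -95 -6 -57 0 -9 -30 1; -140 -8 -57 0 -12 -40 1; -183 -8 -57 0 -15 -50 1"
}}

```text
t: 9.1
tcp_pos: [0.4339, -0.0589, 0.1961]
tool_rot: [0.708, 0.683, 0.025, -0.177]
force: [-0.2, -1.0, 0.2]
finger_gap: 1.001
gripper_force: 0.0
```

Run:
```python
from h import *
go(([.4375,-.0604,.2],down(164.7)))
```

```text
t 9.1 tcp [ 0.4339 -0.0589  0.1961] q [-0.5   0.46  1.76  0.16  1.25 -0.54] F [-0.2 -1.   0.2] gap 1.001 gf 0.0
shift [-0.1  2.7 -4.9] turn [  0.1 -22.2 -75.9]
```

Call:
{"api": "move_arm", "payload": {
  "commands": "0 1 -2 0 -3 -10 1; 0 2 -4 0 -6 -20 1; 0 3 -5 0 -9 -30 1; 0 3 -5 0 -12 -40 1; 0 3 -5 0 -15 -50 1"
}}

```text
t: 9.72
tcp_pos: [0.4391, -0.0595, 0.2003]
tool_rot: [0.352, 0.934, 0.007, -0.062]
force: [0.3, 1.0, 0.8]
finger_gap: 1.0
gripper_force: 0.0
```

Run:
```python
from h import *
go(([.4375,-.0604,.15],down(164.7)))
```

```text
t 9.72 tcp [ 0.4391 -0.0595  0.2003] q [-0.39  0.38  1.83  0.01  1.06 -1.25] F [0.3 1.  0.8] gap 1.0 gf 0.0
shift [-5.5 -0.2 50. ] turn [ -0.1  -7.2 -25.9]
```

Call:
{"api": "move_arm", "payload": {
  "commands": "0 0 0 0 -3 -9 1; 0 0 0 0 -5 -18 1; -2 0 15 0 -7 -26 1; -4 0 35 0 -7 -26 1; -5 0 50 0 -7 -26 1"
}}

```text
t: 10.35
tcp_pos: [0.4368, -0.0598, 0.1495]
tool_rot: [0.135, 0.991, -0.0, -0.003]
force: [0.6, -0.9, 0.4]
finger_gap: 1.0
gripper_force: 0.0
```

Run:
```python
from h import *
go(([.4375,-.0604,.066],down(164.7)))
snap('side','side5.png')
cv2.imwrite('pics/c7.png',cv2.resize(cv2.imread('pics/side5.png')[110:310,290:490],None,fx=2.8,fy=2.8,interpolation=cv2.INTER_CUBIC))
```

```text
t 10.35 tcp [ 0.4368 -0.0598  0.1495] q [-0.39  0.43  1.96 -0.    0.76 -1.69] F [ 0.6 -0.9  0.4] gap 1.0 gf 0.0
shift [-1.4 -0.2 83.5] turn [-0.1 -0.4 -0.3]
```

View pics/c7.png

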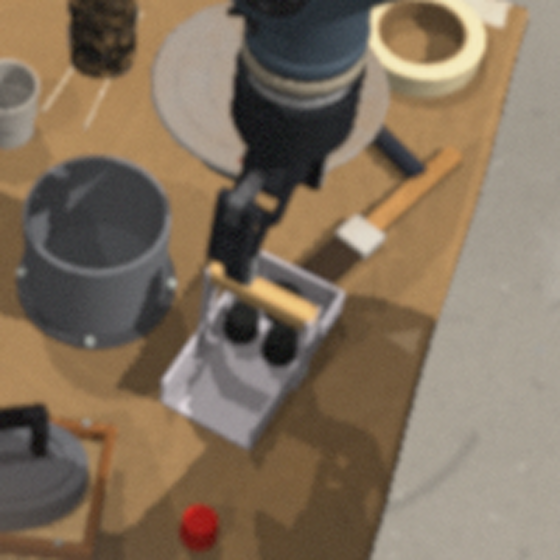

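The gripper is lined up over the scoop's bar, at crop (265,290). Descending and gripping.

Call:
{"api": "move_arm", "payload": {
  "commands": "0 0 25 0 0 0 1; -1 0 50 0 0 0 1; -1 0 72 0 0 0 1; -1 0 83 0 0 0 1; -1 0 83 0 0 0 1"
}}

```text
t: 11.02
tcp_pos: [0.4373, -0.0602, 0.0667]
tool_rot: [0.135, 0.991, -0.0, -0.004]
force: [-0.2, -0.2, 0.1]
finger_gap: 0.998
gripper_force: 0.0
```

Call:
{"api": "move_arm", "payload": {
  "commands": "0 0 0 0 0 0 0; 0 0 0 0 0 0 -1; 0 0 0 0 0 0 -1; 0 0 0 0 0 0 -1; 0 0 0 0 0 0 -1",
  "grip_force": 90
}}

```text
t: 11.65
tcp_pos: [0.4378, -0.0603, 0.0675]
tool_rot: [0.135, 0.991, -0.0, -0.003]
force: [0.0, 0.3, 5.7]
finger_gap: 0.169
gripper_force: 88.0
```

Run:
```python
from h import *
go(([.4375,-.0604,.066],down(164.7)))
```

```text
t 11.65 tcp [ 0.4378 -0.0603  0.0675] q [-0.39  0.6   2.02 -0.    0.53 -1.69] F [0.  0.3 5.7] gap 0.169 gf 88.0
shift [ 0.3 -0.1  1.5] turn [-0.1 -0.3 -0.2]
```

Call:
{"api": "move_arm", "payload": {
  "commands": "0 0 -10 0 0 0 -1; 0 0 -30 0 0 0 -1; 0 0 -60 0 0 0 -1; 0 0 -90 0 0 0 -1; 0 0 -115 0 0 0 -1"
}}

```text
t: 12.28
tcp_pos: [0.4378, -0.0601, 0.1832]
tool_rot: [0.135, 0.991, -0.0, -0.003]
force: [0.8, -0.7, -1.6]
finger_gap: 0.169
gripper_force: 88.0
```

Run:
```python
from h import *
go(pour(25,0,-.06,.115,.0175),pour(25,0,-.035,.115,.0175))
```

```text
t 12.28 tcp [ 0.4378 -0.0601  0.1832] q [-0.39  0.36  1.92 -0.    0.86 -1.69] F [ 0.8 -0.7 -1.6] gap 0.169 gf 88.0
shift [-33.  -75.8   3.6] turn [-0.2 -0.3 49.4]
shift [-52.  -59.5   3.4] turn [-0.2 -0.3 49.4]
```

Call:
{"api": "move_arm", "payload": {
  "commands": "-3 -8 0 0 0 3 -1; -8 -22 1 0 0 9 -1; -14 -36 2 0 0 15 -1; -20 -50 2 0 0 22 -1; -26 -62 3 0 0 28 -1"
}}

```text
t: 12.9
tcp_pos: [0.4458, -0.1277, 0.1775]
tool_rot: [0.374, 0.928, -0.001, -0.004]
force: [-0.1, 0.2, -4.0]
finger_gap: 0.169
gripper_force: 88.0
```

Run:
```python
from h import *
go(pour(25,0,-.035,.115,.0175))
```

```text
t 12.9 tcp [ 0.4458 -0.1277  0.1775] q [-0.52  0.4   1.88 -0.    0.87 -1.32] F [-0.1  0.2 -4. ] gap 0.169 gf 88.0
shift [-21.4  15.4  -2.3] turn [-0.4 -0.4 21.1]
```

Call:
{"api": "move_arm", "payload": {
  "commands": "-4 3 0 0 0 5 -1; -10 7 -1 0 0 11 -1; -16 11 -2 0 0 17 -1; -21 15 -2 0 0 21 -1; -21 15 -2 0 0 21 -1"
}}

```text
t: 13.52
tcp_pos: [0.4717, -0.1309, 0.1794]
tool_rot: [0.534, 0.845, -0.002, -0.004]
force: [-0.6, -0.0, -2.8]
finger_gap: 0.166
gripper_force: 88.1
```

Run:
```python
from h import *
go(*[pour(25,a,-.035,.112,.0175) for a in (0,6,12,18,24,30)])
```

```text
t 13.53 tcp [ 0.4717 -0.1309  0.1794] q [-0.5   0.43  1.82 -0.    0.91 -0.94] F [-0.6 -0.  -2.8] gap 0.166 gf 88.1
shift [-0.5 -0.1  2.9] turn [-0.4 -0.3  0.4]
shift [-0.5  7.  -4.1] turn [ 5.6 -0.2  0.4]
shift [ -0.6  14.7 -10.4] turn [11.6 -0.2  0.4]
shift [ -0.6  23.1 -15.8] turn [17.6 -0.2  0.5]
shift [ -0.6  32.  -20.2] turn [23.6 -0.2  0.5]
shift [ -0.7  41.3 -23.8] turn [29.6 -0.1  0.5]
```

Call:
{"api": "move_arm", "payload": {
  "commands": "0 7 -4 6 0 0 -1; 0 15 -10 12 0 0 -1; 0 23 -16 18 0 0 -1; 0 32 -20 24 0 0 -1; 0 41 -24 30 0 0 -1"
}}

```text
t: 14.15
tcp_pos: [0.5095, -0.1129, 0.2037]
tool_rot: [0.515, 0.816, -0.221, -0.142]
force: [-0.1, -0.4, -3.5]
finger_gap: 0.167
gripper_force: 88.4
```

Run:
```python
from h import *
go(*[pour(25,a,-.035,.108,.0175) for a in (30,36,42,48,54,60)])
```

```text
t 14.15 tcp [ 0.5095 -0.1129  0.2037] q [-0.25  0.64  1.44 -0.33  1.5  -0.6 ] F [-0.1 -0.4 -3.5] gap 0.167 gf 88.4
shift [-0.9  2.2  4.3] turn [-0.5  0.   0.5]
shift [-0.9  9.3 -2.7] turn [5.5 0.1 0.5]
shift [-1. 17. -9.] turn [11.5  0.1  0.5]
shift [ -1.1  25.4 -14.4] turn [17.5  0.1  0.5]
shift [ -1.2  34.3 -18.9] turn [23.5  0.1  0.5]
shift [ -1.3  43.6 -22.4] turn [29.5  0.2  0.5]
```

Call:
{"api": "move_arm", "payload": {
  "commands": "-1 9 -2 6 0 0 -1; -1 17 -9 12 0 0 -1; -1 25 -14 18 0 0 -1; -1 34 -19 24 0 0 -1; -1 44 -22 30 0 0 -1"
}}

```text
t: 14.78
tcp_pos: [0.5546, -0.0929, 0.1999]
tool_rot: [0.46, 0.731, -0.425, -0.27]
force: [-0.3, -0.7, -2.4]
finger_gap: 0.17
gripper_force: 88.6
```

Run:
```python
from h import *
go(*[pour(25,a,-.03,.105,.0175) for a in (60,66,72,78)])
s=snap('side','side6.png')
cv2.imwrite('pics/c8.png',cv2.resize(cv2.imread('pics/side6.png')[120:300,240:460],None,fx=2.8,fy=2.8,interpolation=cv2.INTER_CUBIC))
# dark-blob count: plug colour (very dark) in scoop area for a rough check
```

```text
t 14.78 tcp [ 0.5546 -0.0929  0.1999] q [-0.12  0.94  1.07 -0.55  2.04 -0.57] F [-0.3 -0.7 -2.4] gap 0.17 gf 88.6
shift [ 0.1  4.  -3. ] turn [-0.4  0.3  0.5]
shift [  0.   11.1 -10. ] turn [5.6 0.3 0.4]
shift [ -0.1  18.9 -16.3] turn [11.6  0.3  0.4]
shift [ -0.2  27.2 -21.6] turn [17.6  0.4  0.4]
```

Call:
{"api": "move_arm", "payload": {
  "commands": "0 11 -10 6 0 0 -1; 0 19 -16 12 0 0 -1; 0 19 -16 12 0 0 -1; 0 19 -16 12 0 0 -1; 0 19 -16 12 0 0 -1"
}}

```text
t: 15.45
tcp_pos: [0.5752, -0.0833, 0.1941]
tool_rot: [0.431, 0.684, -0.497, -0.315]
force: [1.2, -0.0, -2.0]
finger_gap: 0.172
gripper_force: 89.0
```

Run:
```python
from h import *
go(*[pour(25,a,-.03,.108,.0175) for a in (72,)])
a=cv2.imread('pics/side6.png')[120:300,240:460]
snap('side','side7.png');b=cv2.imread('pics/side7.png')[120:300,240:460]
snap('top','top7.png');c=cv2.imread('pics/top7.png')[180:330,300:480]
f=lambda x:cv2.resize(x,(396,300),interpolation=cv2.INTER_CUBIC)
cv2.imwrite('pics/c9.png',np.vstack([np.hstack([f(a),f(b)]),np.hstack([f(c),f(cv2.imread('pics/side7.png')[170:260,280:390])])]))
```

```text
t 15.45 tcp [ 0.5752 -0.0833  0.1941] q [-0.09  1.07  0.93 -0.66  2.23 -0.62] F [ 1.2 -0.  -2. ] gap 0.172 gf 89.0
shift [ 0.1 -0.2 -0.8] turn [-0.1  0.4  0.2]
```

Run:
```python
from h import *
go(*[pour(25,a,o,z,.0175) for a,o,z in ((62,-.035,.115),(52,-.035,.12),(42,-.04,.12),(32,-.05,.12),(22,-.06,.12))])
```

```text
t 15.55 tcp [ 0.5753 -0.0832  0.1941] q [-0.09  1.07  0.93 -0.66  2.23 -0.62] F [ 0.1 -0.3 -3. ] gap 0.169 gf 89.0
shift [  0.2 -18.4  15.1] turn [-10.2   0.3   0.3]
shift [  0.3 -30.9  28.3] turn [-20.2   0.3   0.3]
shift [  0.5 -37.4  48.8] turn [-30.2   0.3   0.3]
shift [  0.7 -42.6  74.8] turn [-40.2   0.3   0.3]
shift [  0.9 -44.9 100.9] turn [-50.2   0.2   0.4]
```

Call:
{"api": "move_arm", "payload": {
  "commands": "0 -18 15 -10 0 0 -1; 0 -31 28 -20 0 0 -1; 0 -37 49 -30 0 0 -1; 1 -43 75 -40 0 0 -1; 1 -45 101 -50 0 0 -1"
}}

```text
t: 16.18
tcp_pos: [0.4751, -0.1296, 0.2068]
tool_rot: [0.524, 0.83, -0.161, -0.101]
force: [-0.6, -0.6, -2.8]
finger_gap: 0.167
gripper_force: 88.7
```

Run:
```python
from h import *
go(*[pour(25,a,o,z,.0175) for a,o,z in ((15,-.065,.12),(8,-.07,.12),(0,-.075,.12),)])
```

```text
t 16.18 tcp [ 0.4751 -0.1296  0.2068] q [-0.33  0.52  1.59 -0.27  1.31 -0.67] F [-0.6 -0.6 -2.8] gap 0.167 gf 88.7
shift [ -0.1 -11.2  11.4] turn [-6.9  0.2  0.4]
shift [  0.  -22.1  23.1] turn [-13.9   0.2   0.4]
shift [  0.2 -32.3  37. ] turn [-21.9   0.1   0.4]
```

Call:
{"api": "move_arm", "payload": {
  "commands": "0 -11 11 -7 0 0 -1; 0 -22 23 -14 0 0 -1; 0 -32 37 -22 0 0 -1; 0 -32 37 -22 0 0 -1; 0 -32 37 -22 0 0 -1"
}}

```text
t: 16.8
tcp_pos: [0.4364, -0.1484, 0.1838]
tool_rot: [0.534, 0.845, -0.002, -0.002]
force: [0.1, 0.5, -2.8]
finger_gap: 0.167
gripper_force: 88.9
```

Run:
```python
from h import *
go(([.4378,-.0603,.19],down(164.7)))
a=snap('side','side8.png');b=snap('top','top8.png')
a=cv2.imread('pics/side8.png')[120:300,250:470];b=cv2.imread('pics/top8.png')[180:330,300:480]
f=lambda x:cv2.resize(x,(396,300),interpolation=cv2.INTER_CUBIC)
g=cv2.imread('pics/side7.png')[120:300,250:470]
cv2.imwrite('pics/c9.png',np.vstack([np.hstack([f(a),f(b)]),np.hstack([f(g),f(cv2.imread('pics/side8.png')[160:220,285:365])])]))
```

```text
t 16.8 tcp [ 0.4364 -0.1484  0.1838] q [-0.57  0.39  1.88 -0.01  0.88 -1.01] F [ 0.1  0.5 -2.8] gap 0.167 gf 88.9
shift [79.  39.  -6.3] turn [ -0.3  -0.2 -49.3]
```

View pics/c9.png

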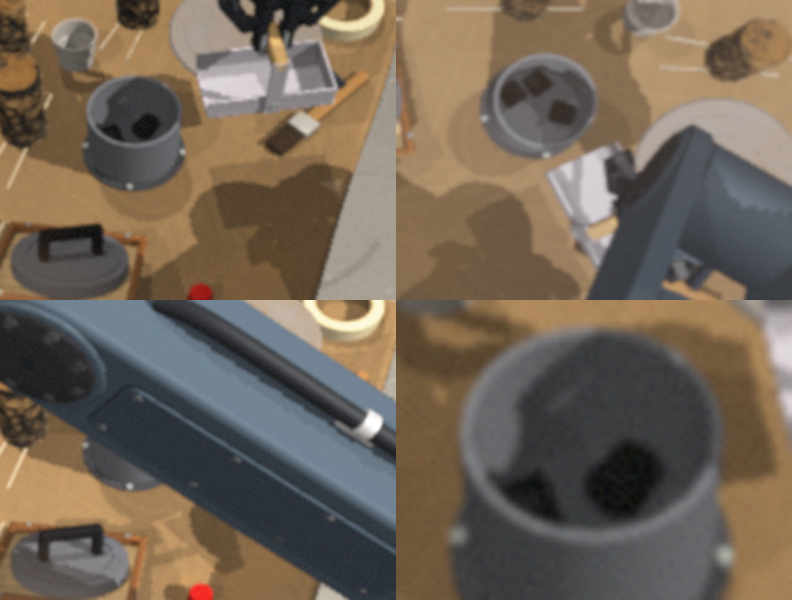

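All three plugs are in the tub, at (513,95), (540,80) and (565,110) in the top-view panel. The scoop is empty and the lid is still flat in the rest. I'll return the scoop to its old spot.

Call:
{"api": "move_arm", "payload": {
  "commands": "10 3 -1 0 0 -6 -1; 26 10 -3 0 0 -15 -1; 42 20 -5 0 0 -24 -1; 60 28 -6 0 0 -33 -1; 72 35 -6 0 0 -41 -1"
}}

```text
t: 17.52
tcp_pos: [0.4377, -0.0664, 0.189]
tool_rot: [0.2, 0.98, -0.001, -0.003]
force: [0.1, -0.2, -2.4]
finger_gap: 0.169
gripper_force: 88.8
```

Run:
```python
from h import *
go(([.4378,-.0603,.08],down(164.7)))
```

```text
t 17.52 tcp [ 0.4377 -0.0664  0.189 ] q [-0.4   0.36  1.92 -0.    0.88 -1.57] F [ 0.1 -0.2 -2.4] gap 0.169 gf 88.8
shift [  1.7   5.9 109. ] turn [-0.1 -0.3 -7.8]
```

Call:
{"api": "move_arm", "payload": {
  "commands": "1 3 10 0 0 -4 -1; 2 6 35 0 0 -8 -1; 2 6 65 0 0 -8 -1; 2 6 95 0 0 -8 -1; 2 6 109 0 0 -8 -1"
}}

```text
t: 18.15
tcp_pos: [0.4374, -0.0607, 0.0783]
tool_rot: [0.134, 0.991, -0.0, -0.004]
force: [0.2, 0.8, -2.3]
finger_gap: 0.168
gripper_force: 88.8
```

Call:
{"api": "move_arm", "payload": {
  "commands": "0 0 4 0 0 0 -1; 0 0 7 0 0 0 -1; 0 0 9 0 0 0 -1; 0 0 10 0 0 0 -1; 0 0 10 0 0 0 -1"
}}

```text
t: 18.77
tcp_pos: [0.4368, -0.0615, 0.0701]
tool_rot: [0.135, 0.991, -0.0, -0.003]
force: [-1.2, 0.4, -2.4]
finger_gap: 0.17
gripper_force: 88.8
```

Run:
```python
from h import *
go(([.4378,-.0603,.067],down(164.7)))
```

```text
t 18.77 tcp [ 0.4368 -0.0615  0.0701] q [-0.39  0.59  2.02 -0.    0.54 -1.69] F [-1.2  0.4 -2.4] gap 0.17 gf 88.8
shift [-0.7  1.5  3.1] turn [-0.1 -0.3 -0.3]
```

Call:
{"api": "move_arm", "payload": {
  "commands": "0 0 1 0 0 0 -1; 0 0 2 0 0 0 -1; 0 0 3 0 0 0 -1; 0 0 4 0 0 0 -1; 0 0 4 0 0 0 -1"
}}

```text
t: 19.4
tcp_pos: [0.4367, -0.0615, 0.0675]
tool_rot: [0.135, 0.991, -0.001, -0.002]
force: [-2.8, -0.5, 16.4]
finger_gap: 0.166
gripper_force: 91.9
```

On the table. Releasing and retreating.

Call:
{"api": "move_arm", "payload": {
  "commands": "0 0 -1 0 0 0 -1; 0 0 -1 0 0 0 0; 0 0 -1 0 0 0 1; 0 0 -1 0 0 0 1; 0 0 -1 0 0 0 1"
}}

```text
t: 20.02
tcp_pos: [0.4366, -0.0614, 0.0667]
tool_rot: [0.135, 0.991, -0.0, -0.003]
force: [-0.1, 0.5, -1.0]
finger_gap: 0.991
gripper_force: 0.0
```

Call:
{"api": "move_arm", "payload": {
  "commands": "0 0 -10 0 0 0 1; 0 0 -35 0 0 0 1; 0 0 -65 0 0 0 1; 0 0 -100 0 0 0 1; 0 0 -130 0 0 0 1"
}}

```text
t: 20.65
tcp_pos: [0.4374, -0.0614, 0.1987]
tool_rot: [0.135, 0.991, -0.0, -0.003]
force: [0.6, -0.3, 0.4]
finger_gap: 1.0
gripper_force: 0.0
```

Call:
{"api": "move_arm", "payload": {
  "commands": "0 0 0 0 0 0 1; 0 0 0 0 0 0 1; 0 0 0 0 0 0 1; 0 0 0 0 0 0 1; 0 0 0 0 0 0 1"
}}

```text
t: 21.28
tcp_pos: [0.4372, -0.0614, 0.1963]
tool_rot: [0.135, 0.991, -0.0, -0.004]
force: [-0.2, 0.8, -0.0]
finger_gap: 1.001
gripper_force: 0.0
```

Run:
```python
from h import *
s=snap('side','side9.png');S=load('side0');a=cv2.imread('pics/side0.png');b=cv2.imread('pics/side9.png')
# scoop back in its old place: compare patch (front half, bar) with the first picture
t=a[215:270,345:415]; r=cv2.matchTemplate(b[205:290,330:430],t,cv2.TM_CCOEFF_NORMED); print(cv2.minMaxLoc(r),'expected loc (15,10)')
t=telemetry.sense(); print(t['t'],t['finger_gap'],np.round(t['force'],1),t['tcp_pos'])
```

```text
(-0.10715583711862564, 0.394454687833786, (25, 30), (16, 9)) expected loc (15,10)
21.325 0.9988474874176304 [-0.5  0.3  0.1] [ 0.43722926 -0.06142512  0.1963921 ]
```

```bash
python3 -c "
from station import ticket; print(ticket.sign_off())"
```

```text
the job is handed in; nothing more can be done
None
```

I handed the job in at about 21 s of the 67 s limit; the sign-off gave no verdict. My last pictures showed the lid flat in the rest with its handle up and all three plugs in the tub. The empty scoop is back on the table in its old spot, checked only by touch-down height and a weak image match, and the arm never went near the tin or cups.

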